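Set the welding positioner to the yellow mark and lock it

TASK

On the welding positioner, push the upright teal lever round its arc until the ring's red pointer, on the opposite side, points at the middle of the yellow dot on the scale. Then press the orange locking lever fully down, leaving the ring on the mark. Work with the fingertips only: push the teal lever from one side at a time, never gripping it, and leave the loose things lying about where they are.

Things in the scene. Friction and masses are not known exactly. Their poses are not given: they have to be found in the camera images.
- ring (a joint): angle of the turning ring (rad) about the vertical axis through ring_centre, counter-clockwise seen from above is positive; 0 = lever on the robot's side of the plate (stand's -x), pointer opposite (stand's +x); stops at -1.15 and 1.15. Friction of about 0.25 N m (some 2 N at the lever) and light damping: it stays where it is left
- ring_centre (a point): a point on the ring's turning axis, 30 mm above the table; it carries the stand's axes: x from the lever's side to the scale's side when the ring is at 0, z up. The ring is a steel disc of radius 85 mm, top 51 mm above the table; bolted on it an upright tube, radius 27 mm, top 114 mm above the table
- pointer (a point): the point at which the ring's red pointer points: on the pointer's line, 108 mm from the ring's axis (the radius of the dots' centres), 34 mm above the table; the red pointer itself, 8 mm wide, reaches out to 97 mm. Turns with the ring
- lever_mid (a point): centre of the ring's upright teal lever blade, opposite the pointer, 118 mm from the ring's axis, 90 mm above the table. The blade is 28 mm along the radius, 20 mm thick along the arc, and stands from 56 to 124 mm above the table. Its +y half is called ring_c0, its -y half ring_c1. Axes turn with the ring: x points from the lever to the ring's axis
- lock (a joint): angle of the orange locking lever (rad): about 0 to 0.15 = raised, 0.6 = fully down, level, at its stop. It swings about a horizontal axle 62 mm above the table on the stand's -y side, 139 mm from the ring's axis. About 2.5 N at its end press it down; it stays where it is left. It does not move the ring
- lock_pad (a point): centre of the upper face of the 30 x 30 mm press pad at the locking lever's outer end, 60 mm from its axle; raised it is about 100 mm above the table, fully down 68 mm, and its horizontal distance from the ring's axis then grows from about 185 to 199 mm
- dot_yellow_center (a point): centre of the yellow dot, diameter 16 mm, on the dark grey scale on the far side of the ring, 108 mm from the ring's axis, 31 mm above the table
- dot_white_center (a point): centre of the white dot, diameter 16 mm, on the dark grey scale on the far side of the ring, 108 mm from the ring's axis, 31 mm above the table
- dot_blue_center (a point): centre of the blue dot, diameter 16 mm, on the dark grey scale on the far side of the ring, 108 mm from the ring's axis, 31 mm above the table
- dot_green_center (a point): centre of the green dot, diameter 16 mm, on the dark grey scale on the far side of the ring, 108 mm from the ring's axis, 31 mm above the table
- magnet_a: bystander: yellow and steel triangular welding magnet, 62 mm, standing on the positioner's plate; origin under its middle
- magnet_b: bystander: the same kind of magnet, standing on the table; origin under its middle
- stud_block: bystander: aluminium block 34 mm square with an upright stud, 48 mm high, standing on the positioner's plate; origin under its middle
- pliers: bystander: pliers with teal handles, 170 mm, lying; origin under its middle
- marker_pen: bystander: grey and black marker pen, 130 mm, lying; origin under its middle
- flap_disc: bystander: brown grinding disc, diameter 114 mm, 16 mm high, lying; origin under its middle
- coupon: bystander: bare steel plate 150 x 100 x 6 mm, lying; origin under its middle
- brush: bystander: brush, 200 mm, lying; origin under its middle

How it is judged:
By the outcome, as a careful person would: the job done as asked, in the order asked, and still so for the second after the job is handed in, with the robot touching nothing.
It also fails if it takes over 58 s, if anything falls off the work surface, if the arm or the gripper's body presses on something with over 40 N, if the wrist force passes 120 N, or if a joint passes its speed limit or range.

ROBOT

A 6-joint arm with a two-finger parallel gripper is mounted at the origin on the work surface. World frame = base frame: x ahead of the robot, y to its left, z up, the work surface at z = 0. Lengths are in m, angles in rad, forces in N, time in s.
With the tool pointing down it reaches from about 0.35 to 0.95 m from the base axis. Payload 17.4 kg.
Tool frame: the origin (TCP) lies at the very end of the fingers, on their centre line; the grasp point (between the pads) lies 19 mm behind it; z points along the fingers, y is the direction in which the jaws open and shut (so a half turn about z gives the same grasp; the last joint's range is limited). The gripper opens to 93 mm and grips with 3 to 60 N. Pads are 15 mm wide; open, the fingers measure 128 mm over their backs; the gripper's body (75 mm by 188 mm) begins 65 mm behind the grasp point.
Start: joints at [1.227, 0.116, 1.442, -0, 1.584, -0.038], TCP at [0.203, 0.644, 0.219] pointing down, gripper open.
Joint ranges: [-2.83, 2.83], [-0.83, 2.19], [0.07, 2.5], [-1.14, 4.28], [0.01, 3], [-2.97, 2.97]. Speed limits (rad/s): [1.89, 1.89, 2.22, 3.14, 3.14, 3.14].

INTERFACE

Orientations are given as [roll, pitch, yaw] about the fixed x, y, z axes, in that order (R = Rz(yaw) Ry(pitch) Rx(roll)).
In Python, from station import bot gives the robot as it stands.
- The arm moves only by the tool move_arm, never from a script. Its arguments are lists of equal length, an entry for each row: "linear": the shift along the tool's x, y, z in cm, a list of three; "twist": the turn about the tool's z in rad. In form: {"linear": [[x, y, z], ...], "twist": [twist, ...]}. A call has exactly 5 rows; each row is the pose to reach, as a shift and turn from the pose measured when the call began, along the tool's axes at that moment; what a row does not reach only later rows make up. A row lasts 1/8 s, in which the tool goes at most 62.5 mm and 10.7 degrees, less where a joint would pass 70% of its speed; a pose out of reach is approached as far as the arm can. A call with a gripper value outside its range is refused whole. "claw" is the finger opening in cm, from 0 to 9.3, set as the call begins (left out, the last holds). The fingers move at their own pace and stop on an object; the grip force is fixed at half the most. Time passes only in rows, so rows that repeat a pose let the fingers close, or fill a call up. It gives the time, the measured TCP pose, the force and the opening at its end, in the units of the state.
- bot.state(): the state, without advancing time (a new reading comes with each control period).
- bot.snapshot(name): name is "side" or "top"; returns a dict with "color" (384x512x3 uint8, red, green, blue), "fx", "fy", "cx", "cy" (pixels), "rvec" (rotation vector, rad) and "tvec" (3), from world to camera coordinates, as OpenCV has them. Camera axes: x right, y down, z forward; pixel columns grow to the right and rows downward; lengths in m; the calibration is good to about 2 mm. A picture is of the moment at which its call begins. There is no depth.
- bot.close_job(): hands the job in, once; it reports no verdict.
The state is a dict: "clock": time; "q": joint angles; "qvel": joint speeds; "joint_efforts": joint torques, N m; "ee_pos": TCP position; "eef_rot": TCP orientation; "wrist_force": force on the tool from outside, world axes, zero at the start; "wrist_torque": the same for the moment, N m; "opening": finger opening in m.
Only numpy, scipy, OpenCV 4.12 (cv2) and the standard library are available. Lean on these libraries where they do the work, as an engineer would, in place of code of your own. Each camera call takes 0.05 s, during which the arm holds its last target. There are 200 camera calls.

## Working session

There is one attempt and no reset: what is moved stays moved. The work goes in short steps, Python scripts to look and compute and a tool call to move; the robot and the scene stay as the last step left them, time stands still between calls to the robot, and variables do not carry over. Pictures are saved under pics/ and viewed, about 8 in all and at most 12, crops included, and the job is handed in when it is done.

Besides the shell and the picture viewer there is one more tool, called after ">>>" by a JSON object that holds its "method" and its "body". move_arm: Moves the arm, as the interface text tells. Its arguments: {"type":"object","properties":{"linear":{"type":"array"},"twist":{"type":"array"},"claw":{"type":"number"}},"required":["linear","twist"]}

```bash
ls; mkdir -p pics
cat > h.py <<'E'
import numpy as np, cv2
from station import bot
def snap(n):
    s=bot.snapshot(n); s['R']=cv2.Rodrigues(np.array(s['rvec'],float))[0]; s['t']=np.array(s['tvec'],float).ravel(); return s
def cast(s,u,v,z):
    d=s['R'].T@np.array([(u-s['cx'])/s['fx'],(v-s['cy'])/s['fy'],1]); c=-s['R'].T@s['t']
    return c+d*(z-c[2])/d[2]
def proj(s,p):
    q=s['R']@np.array(p,float)+s['t']; return np.array([s['fx']*q[0]/q[2]+s['cx'],s['fy']*q[1]/q[2]+s['cy']])
def save(s,f,crop=None,k=1):
    im=s['color'][...,::-1]
    if crop: x0,y0,x1,y1=crop; im=im[y0:y1,x0:x1]
    cv2.imwrite('pics/'+f,cv2.resize(im,None,fx=k,fy=k,interpolation=cv2.INTER_CUBIC))
E
python3 - <<'E'
from h import *
for n in('top','side'):
    s=snap(n); save(s,n+'0.png',None,1.5); print(n,s['fx'],-s['R'].T@s['t'],s['R'][2])
print(bot.state())
E
```

```text
pics
top 458.9661258740026 [0.2357933  0.03971643 1.47867855] [ 0.21123449  0.00828161 -0.97740033]
side 435.49054082823045 [-0.08142058 -0.63370778  1.0604327 ] [ 0.46485964  0.50957063 -0.72404647]
{'clock': 0.1, 'q': array([ 1.22722264e+00,  1.16445708e-01,  1.44220886e+00,  2.64531911e-05,
        1.58399087e+00, -3.77902821e-02]), 'qvel': array([-0.00023582, -0.00062385, -0.00309101, -0.00033151, -0.00128225,
       -0.00084654]), 'joint_efforts': array([ 1.13632894e-03, -7.22909260e+01, -6.23863578e+01,  7.81824463e-02,
        2.28271598e-02, -1.02079930e-04]), 'ee_pos': array([0.20313475, 0.64351579, 0.21796736]), 'eef_rot': array([-3.14054162e+00, -6.62079034e-05,  2.83580954e+00]), 'wrist_force': array([-0.47822757, -0.75481395, -0.46547413]), 'wrist_torque': array([ 7.99561954e-05, -3.73178458e-02,  3.90972102e-02]), 'opening': 0.0929784821835531}
```

View pics/top0.png

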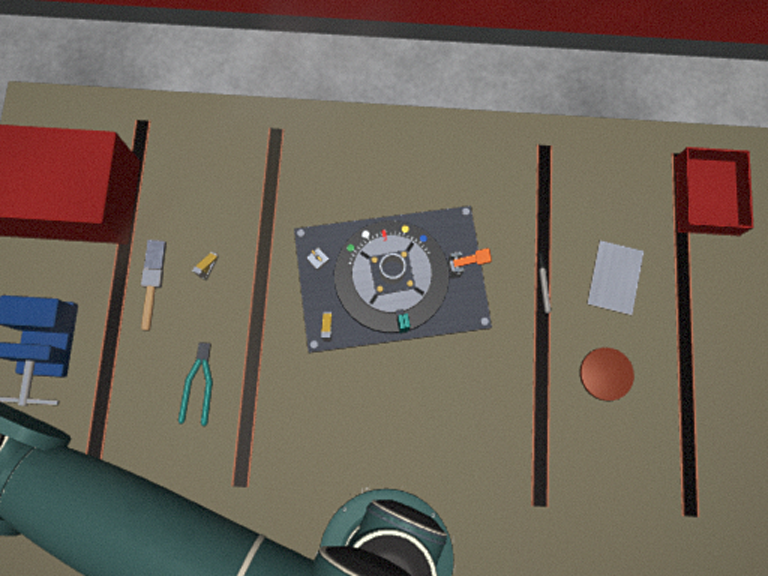

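View pics/side0.png

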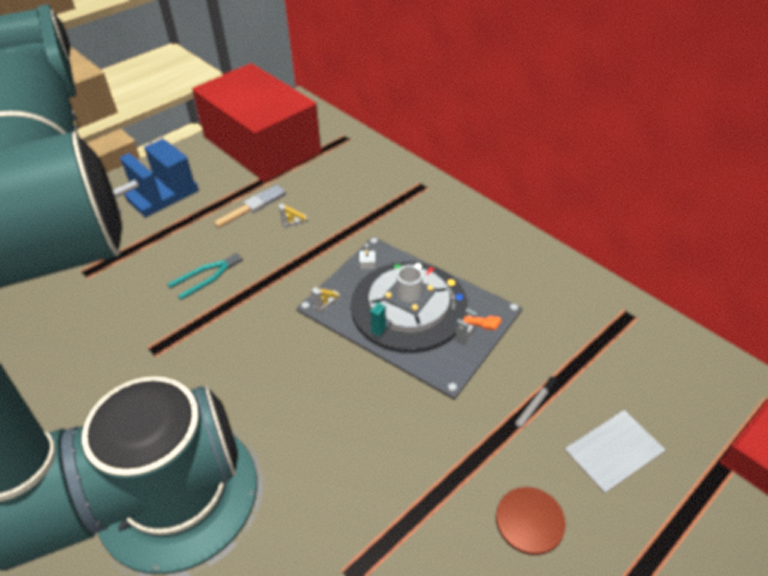

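The top view (1.5x) shows the positioner with its ring centre near (392,265). The dots are green (350,248), white (366,235), yellow (405,230) and blue (422,239). The red pointer is at (384,236), the teal lever at (404,321), and the raised orange lock at (485,258). The side view shows the same layout and the area around the lever is clear.

```bash
cat >> h.py <<'E'
HUE={'yellow':(22,34),'blue':(108,125),'green':(45,80),'red':(0,8),'teal':(81,100),'orange':(8,18)}
from scipy.optimize import least_squares
def blobs(s,name,roi,smin=90):
    """weighted centroids (u,v,area) of colour blobs within roi"""
    hsv=cv2.cvtColor(s['color'],cv2.COLOR_RGB2HSV)
    if name=='white': m=(hsv[...,1]<40)&(hsv[...,2]>190)
    else:
        a,b=HUE[name]; h=hsv[...,0].astype(int)
        if name=='red': h=np.where(h>170,h-180,h); a=-8
        m=(h>=a)&(h<=b)&(hsv[...,1]>smin)&(hsv[...,2]>50)
    x0,y0,x1,y1=roi; k=np.zeros(m.shape,bool); k[y0:y1,x0:x1]=1; m&=k
    n,l=cv2.connectedComponents(m.astype(np.uint8),connectivity=8); o=[]
    w=hsv[...,1].astype(float) if name!='white' else hsv[...,2].astype(float)
    for i in range(1,n):
        v,u=np.nonzero(l==i)
        if len(u)>=4: ww=w[v,u]; o.append((round(np.average(u,weights=ww),2),round(np.average(v,weights=ww),2),len(u)))
    return sorted(o,key=lambda r:-r[2])
E
python3 - <<'E'
from h import *
for n,roi in(('top',(195,135,335,235)),('side',(195,155,350,265))):
    s=snap(n); x0,y0,x1,y1=roi
    save(s,n+'1.png',roi,5)
    for c in list(HUE)+['white']: 
        for b in blobs(s,c,roi)[:4]: print(n,c,b,cast(s,b[0],b[1],.031).round(4))
E
```

```text
top yellow (np.float64(217.3), np.float64(213.99), 49) [0.4711 0.1566 0.031 ]
top yellow (np.float64(269.84), np.float64(152.1), 22) [6.88e-01 6.00e-04 3.10e-02]
top blue (np.float64(281.82), np.float64(158.38), 19) [ 0.6691 -0.0398  0.031 ]
top green (np.float64(233.47), np.float64(164.73), 18) [0.6372 0.1169 0.031 ]
top red (np.float64(255.67), np.float64(155.54), 19) [0.6731 0.0464 0.031 ]
top teal (np.float64(268.77), np.float64(214.08), 70) [ 0.4815 -0.0074  0.031 ]
top orange (np.float64(316.53), np.float64(171.78), 183) [ 0.6311 -0.1551  0.031 ]
top white (np.float64(211.28), np.float64(172.0), 70) [0.6079 0.1872 0.031 ]
top white (np.float64(243.43), np.float64(155.74), 16) [0.6698 0.0865 0.031 ]
top white (np.float64(261.53), np.float64(169.0), 4) [0.6287 0.0245 0.031 ]
top white (np.float64(268.5), np.float64(173.49), 4) [0.6151 0.001  0.031 ]
side yellow (np.float64(218.15), np.float64(196.36), 48) [0.4691 0.1592 0.031 ]
side yellow (np.float64(300.26), np.float64(187.92), 17) [0.6877 0.0018 0.031 ]
side yellow (np.float64(258.33), np.float64(196.05), 7) [0.5637 0.0704 0.0
[... 499 characters left out ...]
25.13), np.float64(219.0), 5) [ 0.6458 -0.1412  0.031 ]
side teal (np.float64(251.52), np.float64(212.59), 176) [0.5003 0.0339 0.031 ]
side orange (np.float64(322.24), np.float64(214.2), 163) [ 0.654  -0.1223  0.031 ]
side orange (np.float64(215.2), np.float64(167.49), 149) [0.5483 0.2709 0.031 ]
side orange (np.float64(210.12), np.float64(164.34), 103) [0.5456 0.2955 0.031 ]
side white (np.float64(289.4), np.float64(204.47), 250) [ 0.6097 -0.0241  0.031 ]
side white (np.float64(256.27), np.float64(188.75), 217) [0.5811 0.0989 0.031 ]
side white (np.float64(265.87), np.float64(210.41), 177) [0.5388 0.0095 0.031 ]
side white (np.float64(285.29), np.float64(184.79), 140) [0.6626 0.0458 0.031 ]
```

View pics/top1.png

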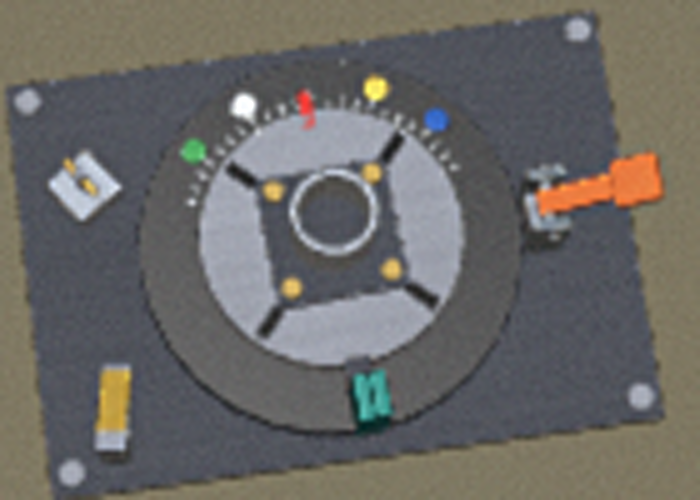

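View pics/side1.png

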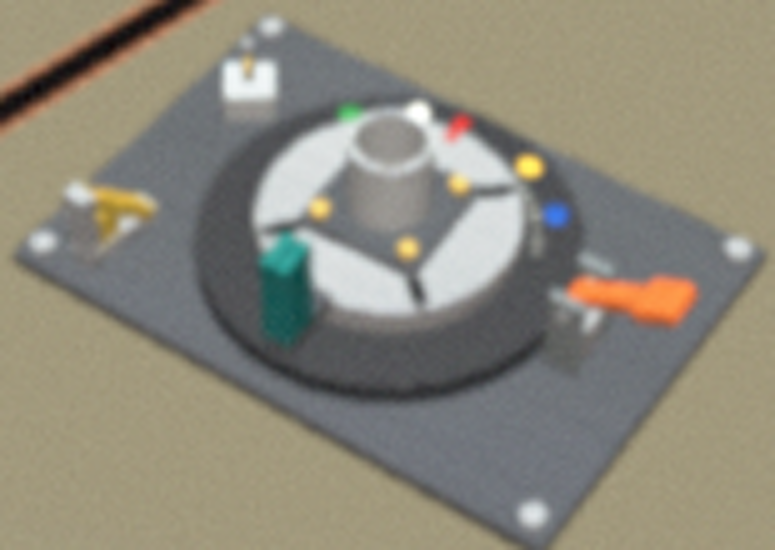

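The crops show the pointer between the white and yellow dots. To bring it onto yellow, the ring must turn clockwise, so the lever moves towards +y and I push it from its -y side. Next I work out the geometry.

```bash
cat >> h.py <<'E'
def centre(s,roi):
    P=np.array([cast(s,*blobs(s,c,roi)[k][:2],.031)[:2] for c,k in(('yellow',-9),('blue',0),('green',0),('white',-9)) ]) 
    return P
E
python3 - <<'E'
from h import *
T=snap('top');S=snap('side')
pt=np.array([cast(T,u,v,.031)[:2] for u,v in[(269.84,152.1),(281.82,158.38),(233.47,164.73),(243.43,155.74)]])
f=least_squares(lambda c:np.linalg.norm(pt-c,axis=1)-.108,[.58,.03]); c=f.x
print('centre dots',c,f.fun*1000)
print('tube',cast(T,195+333/5-.4,135+212/5-.4,.114),'disc',cast(T,195+331/5-.4,135+237/5-.4,.051))
print('side tube',cast(S,195+392/5-.4,155+140/5-.4,.114))
ang=lambda p:np.degrees(np.arctan2(p[1]-c[1],p[0]-c[0]))
print('dots ang Y B G W',[round(ang(p),2) for p in pt])
# pointer: red blob
for s,n,roi in((T,'top',(245,148,265,165)),(S,'side',(270,170,295,190))):
    b=blobs(s,'red',roi,60)[0]
    for z in(.034,.051): print(n,'ptr',b,cast(s,b[0],b[1],z)[:2],ang(cast(s,b[0],b[1],z)),np.linalg.norm(cast(s,b[0],b[1],z)[:2]-c))
# lever: top face
for p in((269.0,214.4),): q=cast(T,*p,.124); print('lever top',q,ang(q),np.linalg.norm(q[:2]-c))
for z in(.1,.084): q=cast(T,195+636/5-.4,135+180/5-.4,z); print('pad',q,ang(q),np.linalg.norm(q[:2]-c))
q=cast(S,195+668/5-.4,155+296/5-.4,.1); print('pad side',q)
# screws
print('scr',[cast(T,195+x/5-.4,135+y/5-.4,.055)[:2] for x,y in((274,191),(372,173),(391,269),(291,287))])
E
```

```text
centre dots [0.58213054 0.02387688] [ 0.34967984 -0.23376949  0.09273672 -0.24592686]
tube [0.58083025 0.02488699 0.114     ] disc [0.58022213 0.02449705 0.051     ]
side tube [0.58227106 0.02347326 0.114     ]
dots ang Y B G W [np.float64(-12.38), np.float64(-36.21), np.float64(59.4), np.float64(35.53)]
top ptr (np.float64(255.72), np.float64(155.85), 22) [0.67118619 0.04619646] 14.069942718023214 0.09180997632902071
top ptr (np.float64(255.72), np.float64(155.85), 22) [0.66606278 0.0461202 ] 14.843041704184902 0.08682963786718408
side ptr (np.float64(286.51), np.float64(179.42), 26) [0.68124158 0.05847573] 19.24367367760876 0.10497656692776737
side ptr (np.float64(286.51), np.float64(179.42), 26) [0.66861021 0.04701164] 14.976877617048117 0.0895206691157423
lever top [ 0.46480383 -0.00514199  0.124     ] -166.1076159397721 0.12086212096590492
pad [ 0.6171463  -0.16200217  0.1       ] -79.33168611295491 0.18914842147856137
pad [ 0.62157202 -0.16434318  0.084     ] -78.1649274729801 0.19230814176389252
pad side [ 0.61827023 -0.16749356  0.1       ]
scr [array([0.60711639, 0.06279322]), array([0.62313757, 0.00080027]), array([ 0.56085948, -0.01479999]), array([0.54502002, 0.04793213])]
```

```bash
cat >> h.py <<'E'
from scipy.spatial.transform import Rotation as Ro
def shift(p,yaw_deg):
    st=bot.state(); R=Ro.from_euler('xyz',st['eef_rot']).as_matrix()
    d=R.T@(np.array(p)-st['ee_pos'])*100; psi=np.arctan2(R[1,0],R[0,0])
    tw=(psi-np.radians(yaw_deg)+np.pi)%(2*np.pi)-np.pi
    print('t',round(st['clock'],2),'pos',st['ee_pos'].round(4),'shift',d.round(2),'twist',round(tw,3),'F',np.round(st['wrist_force'],1)); return d,tw
C=np.array([.5815,.0240])
def toolat(a,d,r=.118):
    a=np.radians(a); return C-r*np.array([np.cos(a),np.sin(a)])-d*np.array([-np.sin(a),np.cos(a)])
E
python3 -c "
from h import *
p=toolat(14.6,.04); print(p); shift([*p,.2],104.6)"
```

```text
[ 0.47739309 -0.04445255]
t 0.3 pos [0.2032 0.6436 0.2184] shift [-46.86 -57.36   1.86] twist 1.01 F [-0.1  1.1 -0.3]
```

>>> {"method": "move_arm", "body": {"linear": [[-4,-4.8,0.2],[-8,-9.6,0.4],[-12,-14.4,0.6],[-16,-19.2,0.8],[-20,-24,1]], "twist": [0.1,0.2,0.3,0.4,0.5], "claw": 0}}

```text
clock: 0.92
ee_pos: [0.3219, 0.3528, 0.2085]
eef_rot: [3.141, 0.0, 2.333]
wrist_force: [1.3, -0.5, 0.3]
opening: 0.0476
```

```bash
python3 -c "
from h import *
p=toolat(14.6,.04); shift([*p,.2],104.6)"
```

```text
t 0.93 pos [0.3219 0.3528 0.2085] shift [-39.47 -16.19   0.86] twist 0.507 F [ 1.3 -0.5  0.3]
```

>>> {"method": "move_arm", "body": {"linear": [[-5,-2,0],[-10,-4,0],[-15,-6,0],[-20,-8,0.2],[-25,-10.3,0.4]], "twist": [0.1,0.2,0.3,0.4,0.507]}}

```text
clock: 1.55
ee_pos: [0.4203, 0.0992, 0.2047]
eef_rot: [3.14, 0.0, 1.823]
wrist_force: [1.1, 0.4, -0.1]
opening: 0.0011
```

```bash
python3 -c "
from h import *
p=toolat(14.6,.04); shift([*p,.08],104.6)"
```

```text
t 1.55 pos [0.4203 0.0992 0.2047] shift [-15.33   1.93  12.48] twist -0.003 F [ 1.1  0.4 -0.1]
```

>>> {"method": "move_arm", "body": {"linear": [[-5,0.6,0],[-10,1.2,0],[-15.3,1.9,0],[-15.3,1.9,4],[-15.3,1.9,8]], "twist": [0,0,0,0,0]}}

```text
clock: 2.17
ee_pos: [0.4771, -0.045, 0.1239]
eef_rot: [3.14, 0.0, 1.821]
wrist_force: [0.4, -0.3, -0.7]
opening: 0.0007
```

```bash
python3 -c "
from h import *
p=toolat(14.6,.04); shift([*p,.08],104.6);p=toolat(14.6,.025); shift([*p,.08],104.6)"
```

```text
t 2.17 pos [ 0.4771 -0.045   0.1239] shift [0.05 0.04 4.39] twist -0.004 F [ 0.4 -0.3 -0.7]
t 2.17 pos [ 0.4771 -0.045   0.1239] shift [1.55 0.03 4.39] twist -0.004 F [ 0.4 -0.3 -0.7]
```

Now I lower the tool and then creep towards the lever to find contact.

>>> {"method": "move_arm", "body": {"linear": [[0,0,2.5],[0,0,4.4],[0.5,0,4.4],[1,0,4.4],[1.5,0,4.4]], "twist": [0,0,0,0,0]}}

```text
clock: 2.8
ee_pos: [0.4739, -0.0301, 0.081]
eef_rot: [3.138, 0.001, 1.821]
wrist_force: [0.5, 0.5, 0.4]
opening: 0.0008
```

Run:
```python
from h import *
for a in (10,4,-2):
    p=toolat(a,.019); shift([*p,.08],90+a)
s=snap('top'); save(s,'top2.png',(195,135,335,235),5)
print(blobs(s,'red',(245,148,265,165),60))
```

```text
t 2.8 pos [ 0.4739 -0.0301  0.081 ] shift [ 1.57 -0.14  0.1 ] twist 0.076 F [0.5 0.5 0.4]
t 2.8 pos [ 0.4739 -0.0301  0.081 ] shift [ 2.82 -0.18  0.1 ] twist 0.181 F [0.5 0.5 0.4]
t 2.8 pos [ 0.4739 -0.0301  0.081 ] shift [ 4.07 -0.09  0.09] twist 0.285 F [0.5 0.5 0.4]
[(np.float64(255.73), np.float64(155.85), 22)]
```

View pics/top2.png

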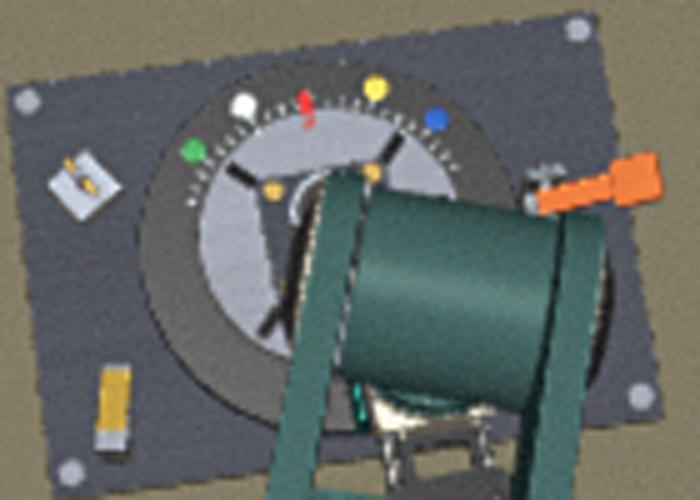

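The red pointer and the dots stay visible from above, so I can measure while pushing. There is no contact yet, so I push along the arc.

>>> {"method": "move_arm", "body": {"linear": [[0.6,0,0],[1.2,-0.1,0.1],[1.8,-0.15,0.1],[2.4,-0.15,0.1],[2.8,-0.2,0.1]], "twist": [0.02,0.06,0.1,0.14,0.18]}}

```text
clock: 3.48
ee_pos: [0.4651, -0.0028, 0.0803]
eef_rot: [3.137, 0.001, 1.639]
wrist_force: [2.6, -3.3, -0.1]
opening: 0.0004
```

```bash
cat >> h.py <<'E'
def ring(s=None,zp=.0495):
    s=s or snap('top'); roi=(240,145,285,172)
    b=blobs(s,'red',roi,60); y=blobs(s,'yellow',(255,145,285,160))
    C0=np.array([.5821,.0239]); ang=lambda p:round(float(np.degrees(np.arctan2(p[1]-C0[1],p[0]-C0[0]))),2)
    print('red',b[:2],[ang(cast(s,*q[:2],zp)) for q in b[:2]],'yellow',[(q,ang(cast(s,*q[:2],.031))) for q in y]); return s
E
python3 - <<'E'
from h import *
ring()
for a in (0,-4,-8):
    p=toolat(a,.019); shift([*p,.08],90+a)
E
```

```text
red [(np.float64(260.96), np.float64(155.27), 21)] [3.53] yellow [((np.float64(269.84), np.float64(152.1), 22), -12.39)]
t 3.52 pos [ 0.4649 -0.0025  0.0802] shift [ 0.76 -0.09  0.02] twist 0.067 F [-0.1 -0.2  0.3]
t 3.52 pos [ 0.4649 -0.0025  0.0802] shift [ 1.59 -0.13  0.02] twist 0.137 F [-0.1 -0.2  0.3]
t 3.52 pos [ 0.4649 -0.0025  0.0802] shift [ 2.43 -0.12  0.02] twist 0.206 F [-0.1 -0.2  0.3]
```

>>> {"method": "move_arm", "body": {"linear": [[0.5,-0.05,0],[1,-0.1,0],[1.5,-0.13,0],[2,-0.13,0],[2.4,-0.12,0]], "twist": [0.04,0.08,0.12,0.16,0.2]}}

```text
clock: 4.15
ee_pos: [0.4619, 0.0214, 0.0803]
eef_rot: [3.138, 0.0, 1.436]
wrist_force: [0.8, -3.9, -1.1]
opening: 0.0005
```

Run:
```python
from h import *
T=ring(); S=snap('side')
C0=np.array([.5821,.0239])
for b in blobs(S,'red',(270,165,310,195),60):
  for z in(.044,.0495,.053):
    q=cast(S,*b[:2],z)[:2]-C0; print('side',b,z,np.degrees(np.arctan2(q[1],q[0])).round(2),np.linalg.norm(q).round(4))
save(T,'top3.png',(235,140,295,180),12)
save(S,'side3.png',(255,160,325,210),10)
for a in (-10,-12.5):
    p=toolat(a,.019); shift([*p,.08],90+a)
```

```text
red [(np.float64(266.05), np.float64(155.81), 19)] [-7.35] yellow [((np.float64(270.02), np.float64(151.96), 20), -12.62)]
side (np.float64(295.39), np.float64(184.28), 23) 0.044 -4.66 0.0968
side (np.float64(295.39), np.float64(184.28), 23) 0.0495 -7.02 0.0931
side (np.float64(295.39), np.float64(184.28), 23) 0.053 -8.63 0.0908
t 4.25 pos [0.462  0.0217 0.0803] shift [ 0.41 -0.06  0.03] twist 0.041 F [0.  0.3 0.4]
t 4.25 pos [0.462  0.0217 0.0803] shift [ 0.93 -0.11  0.03] twist 0.085 F [0.  0.3 0.4]
```

View pics/top3.png

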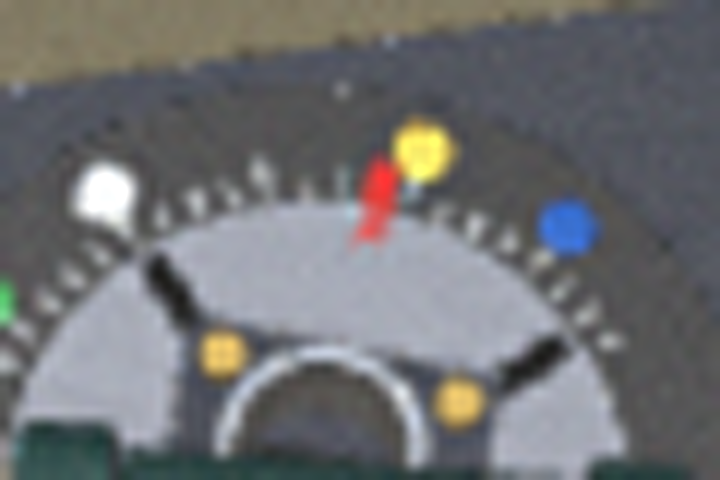

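View pics/side3.png

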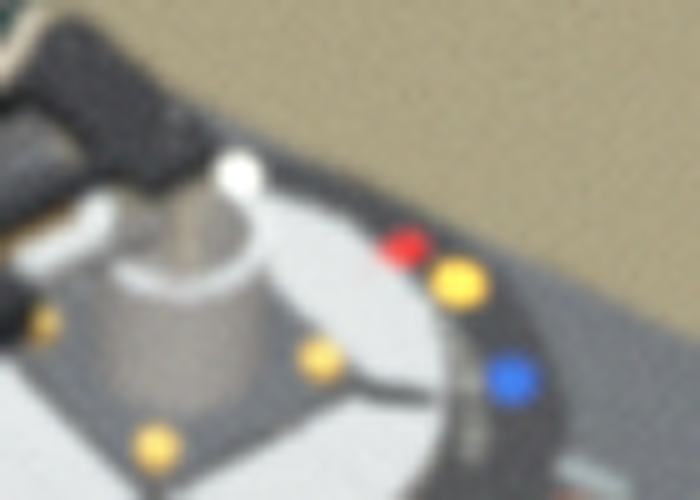

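The top crop shows the pointer tip (385,160) just left of the yellow dot (422,152), and the side crop agrees. I'll advance a bit further, then measure finely using the screws as a check that doesn't depend on height.

>>> {"method": "move_arm", "body": {"linear": [[0.1,0,0],[0.2,-0.03,0],[0.3,-0.05,0],[0.4,-0.06,0],[0.5,-0.07,0]], "twist": [0.01,0.02,0.03,0.04,0.05]}}

```text
clock: 4.88
ee_pos: [0.462, 0.0268, 0.0804]
eef_rot: [3.138, -0.001, 1.387]
wrist_force: [-0.2, -1.9, -0.5]
opening: 0.0004
```

```bash
cat >> h.py <<'E'
def gold(s,roi):
    """screws: yellowish weighted blobs"""
    hsv=cv2.cvtColor(s['color'],cv2.COLOR_RGB2HSV); m=(abs(hsv[...,0].astype(int)-20)<=6)&(hsv[...,1]>70)&(hsv[...,2]>110)
    x0,y0,x1,y1=roi; k=np.zeros(m.shape,bool); k[y0:y1,x0:x1]=1
    n,l=cv2.connectedComponents((m&k).astype(np.uint8)); o=[]
    for i in range(1,n):
        v,u=np.nonzero(l==i)
        if 4<=len(u)<40: w=hsv[v,u,1].astype(float)-50; o.append((np.average(u,weights=w),np.average(v,weights=w),len(u)))
    return o
E
python3 - <<'E'
from h import *
T=ring(); S=snap('side')
t0=cv2.imread('pics/top1.png')  # first crop, 5x
C0=np.array([.5821,.0239])
ang=lambda q:round(float(np.degrees(np.arctan2(q[1]-C0[1],q[0]-C0[0]))),2)
for b in gold(T,(240,158,285,200)): q=cast(T,*b[:2],.055); print('topscrew',np.round(b,2),q[:2].round(4),ang(q),np.linalg.norm(q[:2]-C0).round(4))
for b in gold(S,(240,180,300,225)): q=cast(S,*b[:2],.055); print('sidescrew',np.round(b,2),q[:2].round(4),ang(q),np.linalg.norm(q[:2]-C0).round(4))
for b in blobs(S,'red',(270,165,310,195),60):
    print('sidered',b,[ang(cast(S,*b[:2],z)) for z in(.047,.0495,.052)])
print('sideyellow',[(b,ang(cast(S,*b[:2],.031))) for b in blobs(S,'yellow',(290,180,310,195))])
import glob
i=cv2.resize(t0,(140,100),interpolation=cv2.INTER_AREA)[...,::-1].copy()
full=np.zeros((384,512,3),np.uint8); full[135:235,195:335]=i; F=dict(T); F['color']=full
for b in gold(F,(240,158,285,200)): q=cast(T,*b[:2],.055); print('initial screw',np.round(b,2),q[:2].round(4),ang(q),np.linalg.norm(q[:2]-C0).round(4))
print(bot.state()['ee_pos'])
E
```

```text
red [(np.float64(267.29), np.float64(156.12), 16)] [-10.07] yellow [((np.float64(269.95), np.float64(151.93), 20), -12.49)]
topscrew [253.54 168.75  14.  ] [0.6214 0.0504] 34.02 0.0474
topscrew [273.12 173.58  13.  ] [ 0.6095 -0.0132] -53.51 0.0461
sidescrew [251.34 185.54   4.  ] [0.564  0.1033] 102.85 0.0814
sidescrew [298.68 187.6    9.  ] [ 0.6672 -0.0085] -20.88 0.091
sidescrew [242.66 189.66  12.  ] [0.5316 0.109 ] 120.71 0.099
sidescrew [258.36 191.69  15.  ] [0.5616 0.0677] 115.06 0.0484
sidescrew [286.47 196.37  15.  ] [ 0.6115 -0.0082] -47.47 0.0436
sidescrew [269.56 204.48  16.  ] [0.5494 0.0041] -148.81 0.0383
sidered (np.float64(295.91), np.float64(184.9), 19) [-7.86, -8.99, -10.16]
sideyellow [((np.float64(300.44), np.float64(187.98), 14), -12.09)]
initial screw [268.9  169.18  11.  ] [0.6232 0.0011] -29.0 0.047
initial screw [249.22 172.74  14.  ] [0.6073 0.0634] 57.48 0.0468
initial screw [272.79 188.5   14.  ] [ 0.5605 -0.0148] -119.12 0.0443
initial screw [252.79 192.15  15.  ] [0.5445 0.0479] 147.37 0.0446
[0.46198724 0.02686861 0.08034459]
```

>>> {"method": "move_arm", "body": {"linear": [[0.1,0,0],[0.2,-0.01,0],[0.3,-0.03,0],[0.4,-0.03,0],[0.4,-0.03,0]], "twist": [0.01,0.02,0.03,0.035,0.035]}}

```text
clock: 5.6
ee_pos: [0.4625, 0.031, 0.0803]
eef_rot: [3.138, -0.001, 1.352]
wrist_force: [-0.4, -0.9, -0.9]
opening: 0.0004
```

```bash
cat > m.py <<'E'
from h import *
C0=np.array([.5821,.0239])
ang=lambda q:round(float(np.degrees(np.arctan2(q[1]-C0[1],q[0]-C0[0]))),2)
T=ring(); S=snap('side')
for b in gold(T,(240,158,285,200)): q=cast(T,*b[:2],.055); print('topscrew',np.round(b,2),q[:2].round(4),ang(q))
for b in blobs(S,'red',(270,165,310,195),60): print('sidered',b,[ang(cast(S,*b[:2],z)) for z in(.047,.0495,.052)])
print('sideyellow',[(b,ang(cast(S,*b[:2],.031))) for b in blobs(S,'yellow',(290,180,310,195))])
g=[cast(T,*b[:2],.055) for b in gold(T,(240,158,285,182))]
if len(g)==2: v=g[1]-g[0]; v=v*np.sign(-v[1]); print('screw alpha',np.degrees(np.arctan2(v[1],v[0]))+90)
st=bot.state(); print(st['clock'],st['ee_pos'],st['wrist_force'])
E
python3 m.py; python3 -c "
from h import *
s=snap('top'); save(s,'top4.png',(245,140,295,180),14)"
```

```text
red [(np.float64(268.28), np.float64(156.52), 19)] [-12.33] yellow [((np.float64(270.07), np.float64(151.75), 18), -12.6)]
topscrew [254.09 168.53  13.  ] [0.6222 0.0487] 31.73
topscrew [273.31 174.01  14.  ] [ 0.6081 -0.0139] -55.42
sidered (np.float64(295.71), np.float64(185.74), 21) [-9.48, -10.67, -11.9]
sideyellow [((np.float64(300.48), np.float64(187.85), 15), -11.87)]
screw alpha -12.673826470868775
5.7 [0.46253758 0.03096211 0.08038364] [-0.23841127  0.52393706  0.57194255]
```

View pics/top4.png

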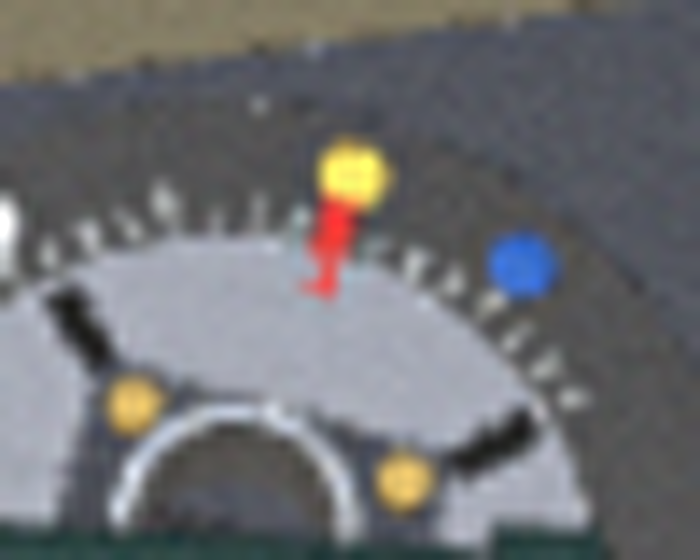

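The pointer (343,205) now lines up with the dot centre (353,175), and the top view and screw angles agree to about 0.3°. I back off along -x, then lift.

>>> {"method": "move_arm", "body": {"linear": [[-1,0,0],[-2.5,0,0],[-4,0,-1],[-4,0,-6],[-4,0,-11]], "twist": [0,0,0,0,0]}}

```text
clock: 6.38
ee_pos: [0.4529, -0.0092, 0.1923]
eef_rot: [3.137, -0.001, 1.351]
wrist_force: [0.7, 0.4, 0.1]
opening: 0.0005
```

```bash
python3 -c "
from h import *
shift([.6205,-.168,.18],78)"
```

```text
t 6.38 pos [ 0.4529 -0.0092  0.1923] shift [-11.84  19.82   1.3 ] twist -0.01 F [0.7 0.4 0.1]
```

>>> {"method": "move_arm", "body": {"linear": [[-5,2.8,0],[-10,5.6,0],[-15,8.4,0],[-20,11.2,0],[-26,14,0]], "twist": [0,0,0,0,0]}}

```text
clock: 7.0
ee_pos: [0.5317, -0.2928, 0.1936]
eef_rot: [3.136, -0.001, 1.35]
wrist_force: [0.9, 0.3, -0.2]
opening: 0.0005
```

```bash
cat >> m.py <<'E'
G=np.array([cast(T,*b[:2],.055)[:2] for b in gold(T,(240,158,285,200))]); print(len(G))
if len(G)==4:
    m=G.mean(0); a=np.degrees(np.arctan2(*(G-m).T[::-1])); a=(a-45+45)%90-45; print('screw4 centre',m,'angles',a.round(2),a.mean() if np.ptp(a)<10 else '')
b=[q for q in blobs(T,'teal',(240,190,290,235))]; print('teal',b[:2])
E
python3 m.py; python3 -c "
from h import *
s=snap('top'); save(s,'top5.png',(195,135,335,235),5)
shift([.6205,-.168,.18],78)"
```

```text
red [(np.float64(268.23), np.float64(156.55), 20)] [-12.24] yellow [((np.float64(270.07), np.float64(151.75), 18), -12.6)]
topscrew [254.08 168.55  13.  ] [0.6222 0.0487] 31.77
topscrew [273.31 174.01  14.  ] [ 0.6081 -0.0139] -55.41
topscrew [248.47 187.36  14.  ] [0.5592 0.0626] 120.6
topscrew [267.91 192.8   14.  ] [ 5.455e-01 -1.000e-04] -146.74
sidered (np.float64(293.96), np.float64(186.8), 8) [-9.91, -11.22, -12.57]
sideyellow []
screw alpha -12.64155179836996
7.1 [ 0.53139752 -0.29534205  0.19225762] [ 0.09747612  0.31169553 -0.02436034]
4
screw4 centre [0.5837589 0.0243553] angles [-12.61 -12.47 -12.31 -12.41] -12.449902243204374
teal [(np.float64(250.69), np.float64(213.19), 69)]
t 7.15 pos [ 0.5312 -0.293   0.1924] shift [14.17  5.93  1.28] twist -0.014 F [-0.1  0.9 -1.1]
```

View pics/top5.png

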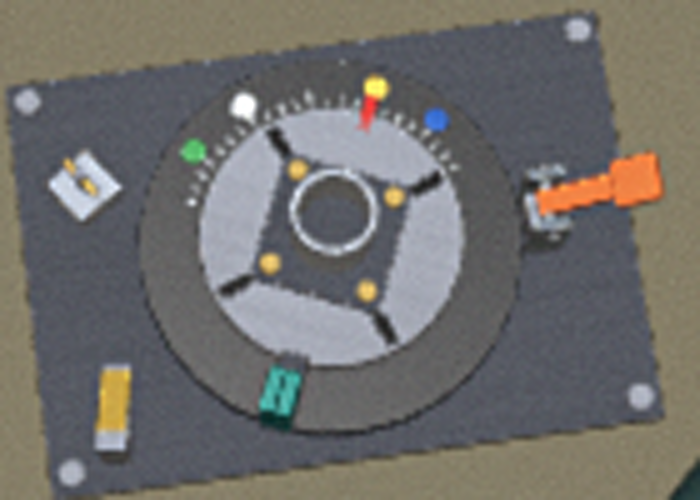

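The view is now unobstructed, with the pointer on yellow. The four screws give -12.45°, the pointer centroid -12.24° and the yellow dot about -12.5°. Next is the lock.

>>> {"method": "move_arm", "body": {"linear": [[4,1.7,0],[8,3.4,1],[12,5,1.3],[14.1,5.8,3],[14.1,5.8,6.5]], "twist": [0,0,0,0,0]}}

```text
clock: 7.78
ee_pos: [0.62, -0.1672, 0.1283]
eef_rot: [3.136, -0.001, 1.349]
wrist_force: [0.2, -0.0, -0.1]
opening: 0.0003
```

```bash
python3 -c "
from h import *
shift([.6195,-.169,.066],79)
s=snap('side'); save(s,'side5.png',(275,170,355,240),9)"
```

```text
t 7.78 pos [ 0.62   -0.1672  0.1283] shift [-0.19 -0.05  6.23] twist -0.029 F [ 0.2 -0.  -0.1]
```

View pics/side5.png

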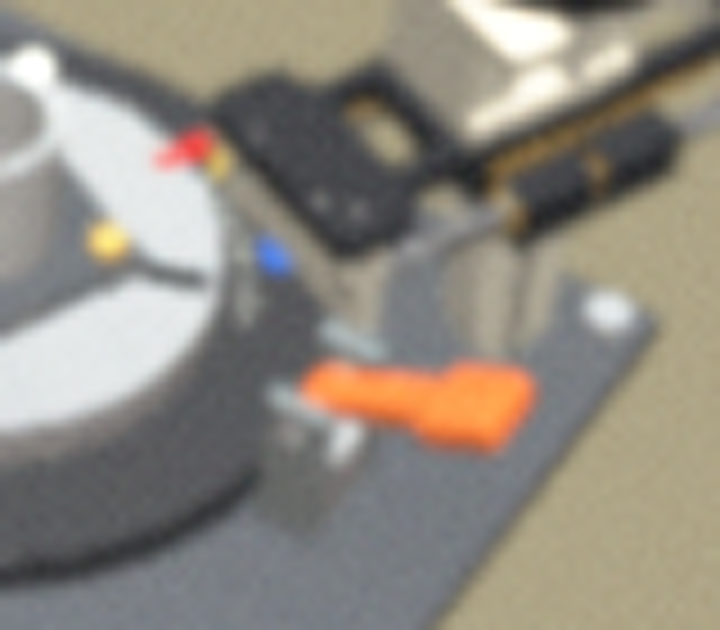

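```bash
python3 -c "
from h import *
s=snap('side')
for p in([.62,-.1672,.1283],[.62,-.1672,.17],[.62+.09,-.1672,.2],[.62-.09,-.1672,.2],[.6185,-.164,.1]): print(p,(proj(s,p)-[275,170])*9)"
```

```text
[0.62, -0.1672, 0.1283] [491.05266596 332.55396575]
[0.62, -0.1672, 0.17] [505.52975587 243.03282317]
[0.71, -0.1672, 0.2] [702.99807109  32.0890644 ]
[0.53, -0.1672, 0.2] [316.1659877  330.03825225]
[0.6185, -0.164, 0.1] [470.94168517 387.84707955]
```

The fingertips project to (491,333), directly above the orange pad centred near (485,395). I press down step by step.

>>> {"method": "move_arm", "body": {"linear": [[-0.2,0,1.2],[-0.2,0,2.2],[-0.2,0,3],[-0.2,0,3.8],[-0.2,0,4.6]], "twist": [0,0,0,0,0]}}

```text
clock: 8.5
ee_pos: [0.6169, -0.1696, 0.0776]
eef_rot: [-3.14, -0.002, 1.348]
wrist_force: [0.8, -0.4, 3.4]
opening: 0.0004
```

>>> {"method": "move_arm", "body": {"linear": [[0,0,0.4],[0,0,0.8],[0,0,1.1],[0,0,1.3],[0,0,1.4]], "twist": [0,0,0,0,0]}}

```text
clock: 9.12
ee_pos: [0.6174, -0.1697, 0.0673]
eef_rot: [3.142, -0.002, 1.348]
wrist_force: [-18.7, 4.4, 41.3]
opening: 0.0004
```

The force rose to 41 N at z=67 mm, so the lever is on its stop. I lift straight off and then clear the view.

>>> {"method": "move_arm", "body": {"linear": [[0,0,-1],[0,0,-4],[0,0,-8],[0,0,-12],[-4,0,-12]], "twist": [0,0,0,0,0]}}

```text
clock: 9.75
ee_pos: [0.6099, -0.208, 0.1911]
eef_rot: [3.136, -0.002, 1.351]
wrist_force: [0.9, 0.1, 0.3]
opening: 0.0004
```

>>> {"method": "move_arm", "body": {"linear": [[-5,-2,0],[-10,-4,0],[-15,-6,0],[-20,-8,0],[-20,-8,0]], "twist": [0,0,0,0,0]}}

```text
clock: 10.38
ee_pos: [0.4863, -0.3879, 0.19]
eef_rot: [3.137, -0.002, 1.347]
wrist_force: [0.2, 0.1, -0.0]
opening: 0.0006
```

```bash
python3 m.py; python3 -c "
from h import *
s=snap('side'); save(s,'side6.png',(195,155,355,265),5)
s=snap('top'); save(s,'top6.png',(195,135,335,235),5)
for p in [(.6171,-.162,.1),(.6202,-.1712,.068)]: print(proj(s,p))
print(blobs(s,'orange',(295,150,340,190)))"
```

```text
red [(np.float64(268.24), np.float64(156.55), 20)] [-12.26] yellow [((np.float64(270.07), np.float64(151.75), 18), -12.6)]
topscrew [254.08 168.53  13.  ] [0.6222 0.0487] 31.74
topscrew [273.27 173.99  13.  ] [ 0.6082 -0.0137] -55.29
topscrew [248.46 187.34  14.  ] [0.5593 0.0627] 120.51
topscrew [267.9  192.78  14.  ] [ 5.456e-01 -1.000e-04] -146.7
sideyellow []
screw alpha -12.667264876376493
10.475 [ 0.4880806  -0.38567711  0.190128  ] [-0.06887953 -0.35818566 -0.2583689 ]
4
screw4 centre [0.58382008 0.02439055] angles [-12.65 -12.43 -12.31 -12.38] -12.441894569540462
teal [(np.float64(250.66), np.float64(213.17), 69)]
[321.79883029 170.61433548]
[323.16232646 172.45144851]
[(np.float64(317.04), np.float64(173.18), 183)]
```

View pics/side6.png

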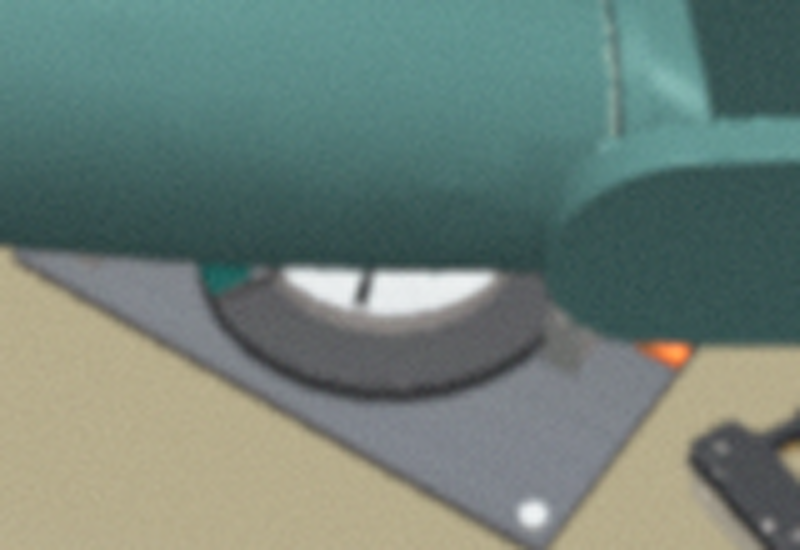

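View pics/top6.png

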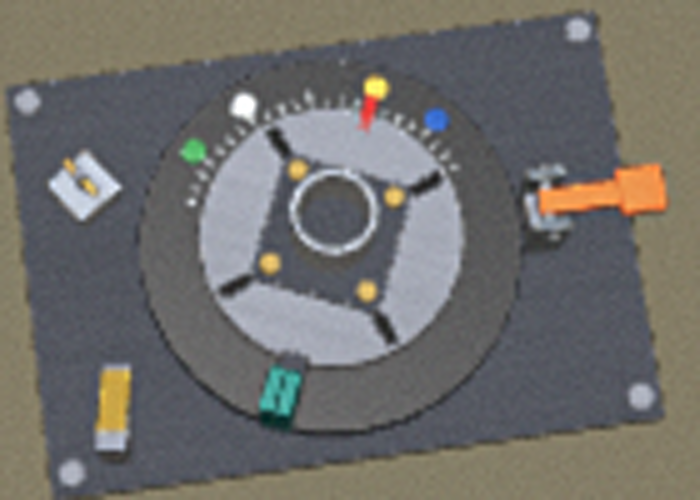

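The ring is unchanged. The pad moved (+5,+10) px in the crop against about (+7,+9) expected for fully down. The side view is blocked by the arm. Nothing is being touched, so I hand in.

```bash
python3 -c "
from station import bot
print(bot.close_job())"
```

```text
the job is handed in; nothing more can be done
None
```

I turned the ring until its red pointer sits on the yellow dot, then pressed the orange locking lever down to its stop. I pushed the teal lever only from its -y side, with the closed fingertips. The job was handed in at about 10.5 s, with the arm clear of everything.

- **Ring:** in the last top view the ring's four screws read -12.44° and the pointer centroid -12.26°. The yellow dot reads -12.4 to -12.6°, so the pointer is within about 0.3° (0.6 mm at the dot). Pressing the lock did not move the ring.
- **Lock:** the fingertips stopped at 67 mm above the table with 41 N upward, against a stated 68 mm for fully down. The pad's shift in the top view also matches fully down.
- **Checks that disagreed or failed:**
  - While I was aligning, the side view put the pointer about 1.2° short of yellow. I trusted the top view instead, because the side reading is very sensitive to the assumed pointer height and the yellow dot was blending into the red.
  - In the final side picture the arm blocked both the pointer and most of the locking lever, so the last check rests on the top view alone.
- **Loose things:** the magnet and stud block on the plate look unmoved in the final top view. I did not picture the other loose things again, but the tool did not work near them.

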